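# Seat the food chopper's bowl on its base

### The job

The food chopper's bowl is only standing on top of the three locating lugs of its base. First take the pepper mill out of the handle's way, without tipping it, and leave it standing upright on the worktop at least a hand's width clear of the chopper. Then turn the bowl clockwise (seen from above) by its handle until it drops over the lugs, and press it down on the lid until it is fully home; do not force it, tip it or disturb the other things on the worktop.

Things in the scene. Friction and masses are not known exactly. Their poses are not given: they have to be found in the camera images.
- chopper_base: Low round grey base of a food chopper, fixed to the worktop, 90 mm in radius at the foot (lead wound round it), with a steel band and a dial. Origin: centre of its underside on the worktop; z up. Its own -x is the direction in which the bowl's handle points when the bowl is seated. Flat top (the seat) 62 mm up.
- seat (a point): Centre of the base's flat top. On it: a centring hub 73 mm across, 20 mm high, always inside the bowl's foot (2 mm play), and three slippery round-topped lugs, 11 mm across, 12 mm high, 46 mm from the axis at 55, 160 and 290 degrees (counter-clockwise from the base's +x).
- coupling (a point): Top of the stiff rubber drive coupling on the hub. It holds the dropped bowl 5 mm above the seat; pressing the bowl with about 5 to 8 N on top of its own weight moves it 5 mm down to a stop, where it stays. At the start it is up, 91 mm above the worktop.
- chopper_bowl: Round steel bowl, black foot ring, black lid fixed on, one handle; 0.5 to 0.75 kg, 129 mm across the lid, 107 mm high. Origin: centre of the foot's underside; z up; handle along its own -x. At the start it stands on the lug tops (origin 74 mm above the worktop), turned 42 to 55 degrees counter-clockwise from seated; about 1 N at the handle turns it.
- bowl_foot (a point): Same point as the bowl's origin. The foot ring (114 mm across, 24 mm deep) has three notches 15 mm wide that fit the lugs only with the bowl's axes parallel to the base's. Turned clockwise it may first dip to one side, about 5 degrees short; within 3 degrees it drops level to 67 mm by itself, and the lugs stop further turning; fully home it is at 62 mm.
- bowl_handle (a point): Middle of the upright grip of the handle: a round bar 18 mm thick, 115 mm from the bowl's axis, 60 mm above its origin. The upright runs from 40 to 80 mm above the origin; level arms of the same bar at 84 mm (reaching the bowl) and 34 mm. Outermost surface 124 mm from the axis; 41 mm free between grip and lid rim.
- bowl_lid (a point): Centre of the flat round grey pad (56 mm across) on top of the lid, the place to press; 106.5 mm above the bowl's origin, on its axis.
- pepper_mill: Dark wooden pepper mill, 165 mm tall, loose (0.2 to 0.35 kg), standing close to the base in the path of the handle. Origin: centre of its underside; z up. Body 58 mm across up to 119 mm; head 49 mm across from 120 to 154 mm, above it a small knob.
- onion: Onion, 82 mm across, 94 mm tall, to the left of the chopper; leave it alone. Origin: centre of its underside.
- lemon: Lemon, 71x53x51 mm, to the left of the chopper; leave it alone. Origin: centre of its underside.
- garlic: Garlic bulb, 53 mm across, 53 mm tall, to the left of the chopper; leave it alone. Origin: centre of its underside.
- salt_shaker: Glass salt shaker, 44 mm across, 90 mm tall, to the right and behind; leave it alone. Origin: centre of its underside.
- mug_tea: Plain mug, 81 mm across, 101 mm tall, with one handle, far to the right; leave it alone. Origin: centre of its underside (handle included).
Things that resemble listed ones, but are neither listed nor needed, are in the scene too. Of the things like the pepper_mill, leave any that is purple or turquoise; of the rest the larger one is meant.

How it is judged:
By the outcome, as a careful person would: the job done as asked, in the order asked, and still so for the second after the job is handed in, with the robot touching nothing.
It also fails if it takes over 61 s, if anything falls off the work surface, if the arm or the gripper's body presses on something with over 40 N, if the wrist force passes 120 N, or if a joint passes its speed limit or range.

### The arm

A 7-joint arm with a two-finger parallel gripper is mounted at the origin on a cart in front of the work surface, level with it; the furniture and walls round the work are solid. World frame = base frame: x ahead of the robot, y to its left, z up, the work surface at z = 0. Lengths are in m, angles in rad, forces in N, time in s.
With the tool pointing down it reaches from about 0.425 to 0.8 m from the base axis. Payload 8.3 kg.
Tool frame: the origin (TCP) lies between the finger pads; the fingertips stand 19 mm ahead of it and the grasp point (between the pads) is the TCP; z points along the fingers, y is the line along which they close (so a half turn about z gives the same grasp; the last joint's range is limited). The gripper opens to 85 mm and grips with 20 to 120 N. Pads are 22 mm wide; open, the fingers measure 114 mm over their backs; the gripper's body (76 mm by 85 mm) begins 54 mm behind the grasp point. The pads swing forward as they close: fully open they stand 13 mm farther back than shut.
Start: joints at [1.204, 0.383, 0.016, 1.37, -0.006, 1.388, -0.046], TCP at [0.187, -0.596, 0.25] pointing down, gripper open.
Joint ranges: [-2.95, 2.95], [-0.25, 2.06], [-1.52, 1.56], [0.18, 2.33], [-1.44, 4.58], [0.02, 2.06], [-3.01, 3.01]. Speed limits (rad/s): [2.39, 2.39, 3.01, 3.01, 3.14, 3.14, 3.14].

### API

Orientations are given as a unit quaternion [w, x, y, z].
In Python, from bench import bot gives the robot as it stands.
- The arm moves only by the tool apply_moves, never from a script. Its argument "commands" is one flat list of numbers, 5 for each row, row after row: the shift along the world's x, y, z in m, then the turn about the world's z in degrees, then the closure, from -1 (fully open) to 1 (shut). In form: [tx, ty, tz, yaw, claw, tx, ty, tz, yaw, claw, ...]. A call has 1 to 10 rows; each row shifts and turns the commanded pose from where the row before left it; what a row does not reach is not made up. A row lasts 1/12 s, in which the tool goes at most 41.7 mm and 7.16 degrees, less where a joint would pass 70% of its speed; a pose out of reach is approached as far as the arm can. A call is refused whole if a number of a shift passes 0.0417 or a number of a turn 7.16, either way. A call with a gripper value outside its range is refused whole. The fingers move at their own pace and stop on an object; "newtons" is the grip in N (left out, the last holds). Time passes only in rows, so rows that do not move let the fingers close. It gives the time, the measured TCP pose, the force, the opening and the grip force at its end, in the units of the state.
- bot.get_obs(): the state, without advancing time (a new reading comes with each control period).
- bot.camera(name): name is "scene" or "top"; returns a dict with "img" (400x640x3 uint8, red, green, blue), "intrinsics" (3x3 intrinsics, pixels), "R" (3x3) and "t" (3): a world point X has camera coordinates R X + t. Camera axes: x right, y down, z forward; pixel columns grow to the right and rows downward; lengths in m; the calibration is good to about 2 mm. A picture is of the moment at which its call begins. There is no depth.
- bot.job_done(): hands the job in; it is judged then, once.
Trained networks look in a picture, given as the dict that the camera call returned (one of the last four; its "shot" number tells which), for a name from the list of things; names that differ only in an ending like _2 or _b are one class to them, and where a whole thing is asked for, a point or a joint stands for the part that bears it (a point fixed in the world has none). Each returns a list of dicts, best first, with "conf" (0 to 1); they miss things now and then, are a little off and sometimes report something else, mostly with a low value. They report only what shows in the picture. A call takes as long as a camera call. They do not tell look-alikes from the thing itself.
- bot.spot_in(picture, name): "extent" ([left, top, width, height] in pixels, round what is visible of it).
- bot.masks_of(picture, name): "region" (400x640 bool, what is visible of it) and "extent" ([left, top, width, height] in pixels, round what is visible of it).
- bot.mark_of(picture, name): "xy" ([column, row] in pixels: a listed point, or the origin of a listed thing).
The state is a dict: "time": time; "q": joint angles; "joint_velocities": joint speeds; "joint_efforts": joint torques, N m; "tool_pos": TCP position; "tcp_rot": TCP orientation; "ft_force": force on the tool from outside, world axes, zero at the start; "wrist_torque": the same for the moment, N m; "grip_width": opening from 0.0 (shut) to 1.0 (fully open); "grasp_force": force on a finger pad.
Only numpy, scipy, OpenCV 4.12 (cv2) and the standard library are available. Lean on these libraries where they do the work, as an engineer would, in place of code of your own. Each camera call takes 0.05 s, during which the arm holds its last target. There are 200 camera calls.

## Working session

There is one attempt and no reset: what is moved stays moved. The work goes in short steps, Python scripts to look and compute and a tool call to move; the robot and the scene stay as the last step left them, time stands still between calls to the robot, and variables do not carry over. Pictures are saved under pics/ and viewed, at most 10 in all, crops included, and the job is handed in when it is done.

Besides the shell and the picture viewer there is one more tool, called after "Request:" by a JSON object that holds its "api" and its "payload", one argument or row to a line. apply_moves: Moves the arm, as the interface text tells. Its arguments: {"type":"object","properties":{"commands":{"type":"array"},"newtons":{"type":"number"}},"required":["commands"]}

```bash
mkdir -p pics; cat > h.py <<'E'
from bench import bot
import numpy as np, cv2
def ray(c,px,z):
    K,R,t=map(np.array,(c["intrinsics"],c["R"],c["t"]))
    d=R.T@np.linalg.inv(K)@np.array([px[0],px[1],1.]); o=-R.T@t
    return o+d*(z-o[2])/d[2]
def proj(c,X):
    p=np.array(c["intrinsics"])@(np.array(c["R"])@np.array(X)+np.array(c["t"])); return p[:2]/p[2]
def save(c,n,crop=None,s=1):
    i=c["img"][:,:,::-1]
    if crop: x,y,w,h=crop; i=i[y:y+h,x:x+w]
    cv2.imwrite("pics/"+n,cv2.resize(np.ascontiguousarray(i),None,fx=s,fy=s,interpolation=cv2.INTER_CUBIC))
E
python3 - <<'E'
from h import *
zs=dict(chopper_base=0,seat=.062,chopper_bowl=.074,bowl_handle=.134,bowl_lid=.1805,pepper_mill=0,onion=0,lemon=0,garlic=0,salt_shaker=0,mug_tea=0)
for n in("scene","top"):
    c=bot.camera(n); save(c,n+"0.png"); print(n,"cam",np.round(-np.array(c["R"]).T@c["t"],3))
    for k,z in zs.items():
        for m in bot.mark_of(c,k): print(k,round(m["conf"],2),np.round(m["xy"],1),np.round(ray(c,m["xy"],z),3)[:2])
    for m in bot.spot_in(c,"pepper_mill"): print("spot",m)
o=bot.get_obs(); print(o["time"],o["tool_pos"],o["tcp_rot"])
E
```

```text
scene cam [-0.05   0.558  1.14 ]
chopper_base 0.65 [276.  242.9] [0.552 0.081]
seat 0.69 [275.7 233.2] [0.547 0.082]
seat 0.51 [217.3 301.8] [0.497 0.355]
chopper_bowl 0.72 [275.3 232.5] [0.543 0.086]
bowl_handle 0.95 [307.5 203.4] [ 0.516 -0.032]
bowl_lid 0.77 [272.6 210.7] [0.546 0.085]
pepper_mill 0.9 [313.6 246.1] [0.454 0.006]
pepper_mill 0.64 [322.2 198.9] [ 0.568 -0.162]
pepper_mill 0.6 [364.3 162.7] [ 0.571 -0.407]
onion 0.86 [214.2 344. ] [0.436 0.429]
lemon 0.58 [218.9 303.7] [0.52  0.344]
lemon 0.34 [389.5 150.5] [ 0.54  -0.529]
garlic 0.44 [391.  150.2] [ 0.537 -0.534]
salt_shaker 0.57 [336.1 170.4] [ 0.623 -0.302]
mug_tea 0.73 [386.9 151.2] [ 0.546 -0.518]
spot {'extent': [359.0, 132.3, 19.3, 38.2], 'conf': 0.93}
spot {'extent': [317.3, 178.4, 8.1, 26.5], 'conf': 0.82}
spot {'extent': [304.7, 217.5, 17.0, 41.2], 'conf': 0.67}
spot {'extent': [335.6, 165.7, 17.3, 30.7], 'conf': 0.55}
top cam [ 0.396 -0.043  1.781]
chopper_base 0.39 [301.3 210.9] [0.459 0.017]
seat 0.67 [284.5 188.9] [0.547 0.087]
chopper_bowl 0.85 [283.5 188.8] [0.546 0.091]
bowl_handle 0.95 [308.5 193.2] [ 0.526 -0.014]
bowl_handle 0.27 [286.3 190.1] [0.536 0.075]
bowl_lid 0.64 [281.4 185.8] [0.548 0.091]
pepper_mill 0.81 [401.7 187.3] [ 0.572 -0.412]
pepper_mill 0.61 [363.5 194. ] [ 0.539 -0.248]
pepper_mill 0.46 [298.4 213.9] [0.446 0.029]
pepper_mill 0.42 [344.1 184.3] [ 0.579 -0.164]
onion 0.59 [202.5 214.6] [0.433 0.44 ]
lemon 0.59 [226.7 190.8] [0.538 0.341]
lemon 0.2 [282.7 186.8] [0.561 0.1  ]
garlic 0.52 [236.7 221.3] [0.408 0.292]
salt_shaker 0.49 [375.1 173.3] [ 0.63  -0.296]
mug_tea 0.73 [426.3 195.3] [ 0.54  -0.518]
spot {'extent': [396.4, 178.9, 18.0, 16.5], 'conf': 0.81}
spot {'extent': [294.1, 208.5, 12.5, 15.1], 'conf': 0.68}
spot {'extent': [267.4, 170.3, 39.2, 45.9], 'conf': 0.37}
1.3 [ 0.18700132 -0.59635027  0.25027954] [-3.89353017e-05  9.88485351e-01  1.51316587e-01  2.84013054e-05]
```

```bash
python3 - <<'E'
import cv2,numpy as np
s=cv2.imread("pics/scene0.png");t=cv2.imread("pics/top0.png")
cv2.imwrite("pics/a.png",cv2.resize(s[120:300,190:420],None,fx=3.3,fy=3.3,interpolation=cv2.INTER_CUBIC))
cv2.imwrite("pics/b.png",cv2.resize(t[140:260,190:450],None,fx=3,fy=3,interpolation=cv2.INTER_CUBIC))
E
```

```text
(no output)
```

View pics/a.png

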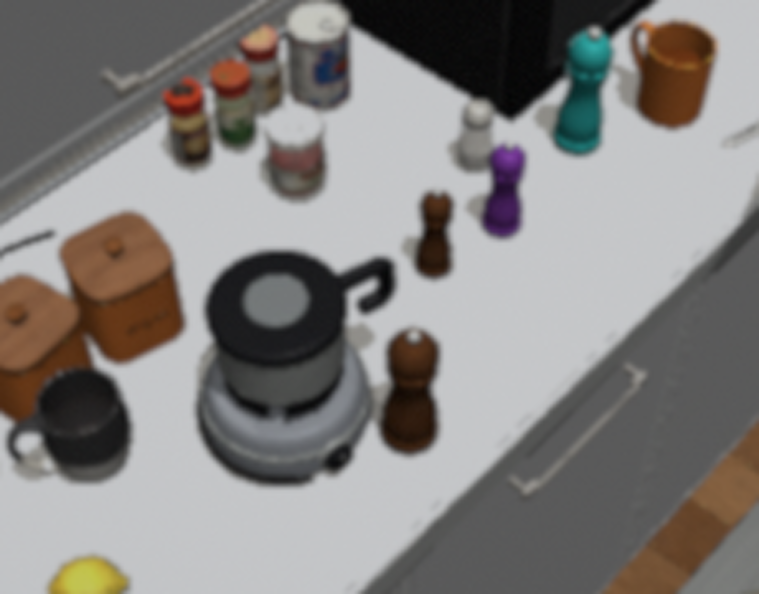

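View pics/b.png

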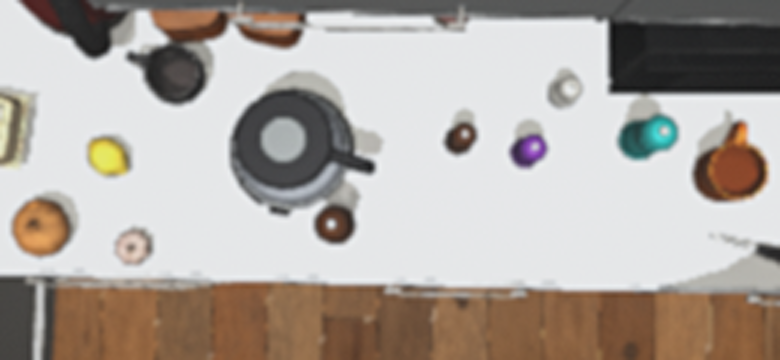

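Candidates for the mill in the scene view: large dark brown at (314,246), small brown at (322,199), purple at (342,180) and turquoise at (366,150). The large brown one, next to the base and in the handle's path, is the one meant. Next I'll refine its pose and check the crop.

```bash
cat >> h.py <<'E'
from scipy.optimize import minimize
def outline(c,prof,x,y):   # silhouette mask of a solid of revolution, prof=[(z,r)]
    im=np.zeros((400,640),np.uint8); a=np.linspace(0,2*np.pi,24)
    P=[[proj(c,[x+r*np.cos(b),y+r*np.sin(b),z]) for b in a] for z,r in prof]
    for p,q in zip(P[:-1],P[1:]):
        cv2.fillConvexPoly(im,cv2.convexHull((np.array(p+q)*16).round().astype(np.int32)),1,cv2.LINE_8,4)
    return im>0
def fit(views,prof,x0):
    f=lambda v:sum((outline(c,prof,*v)^m).sum()/m.sum() for c,m in views)
    r=minimize(f,x0,method="Nelder-Mead",options=dict(initial_simplex=np.array(x0)+[[0,0],[.012,0],[0,.012]],xatol=3e-4)); return r.x,r.fun
MILL=[(0,.029),(.03,.028),(.07,.023),(.118,.028),(.12,.0245),(.15,.0245),(.165,.008)]
BOWL=[(.074,.057),(.098,.057),(.1,.06),(.165,.0645),(.181,.0645)]
E
python3 - <<'E'
from h import *
cs=[bot.camera("scene"),bot.camera("top")]; save(cs[0],"mill.png",(270,190,80,80),6)
V=[];B=[]
for c in cs:
    for m in bot.masks_of(c,"pepper_mill"):
        l,t,w,h=m["extent"]; p=proj(c,[.453,.02,.08])
        if abs(l+w/2-p[0])<12 and abs(t+h/2-p[1])<14: V.append((c,np.array(m["region"]))); print("m",m["conf"],m["extent"])
print(fit(V,MILL,[.453,.02]))
for c in cs:
    # grey lid pad: centroid of bright grey blob inside black lid
    g=cv2.cvtColor(c["img"],cv2.COLOR_RGB2HSV); p=proj(c,[.547,.087,.1805]).round().astype(int)
    m=((g[:,:,2]>95)&(g[:,:,2]<190)).astype(np.uint8); n,lab,st,ce=cv2.connectedComponentsWithStats(m,connectivity=4)
    k=lab[p[1],p[0]]; print("pad",p,st[k],ce[k],ray(c,ce[k],.1805))
    for m in bot.mark_of(c,"bowl_handle")[:1]: print("handle",ray(c,m["xy"],.134))
    for m in bot.masks_of(c,"bowl_handle"): print(m["extent"],m["conf"])
E
```

```text
m 0.85 [306.4, 217.8, 14.7, 39.4]
m 0.54 [290.9, 206.8, 15.9, 17.8]
(array([0.44067627, 0.02012598]), np.float64(0.3244841392054204))
pad [272 211] [264 204  19  15 216] [273.23148148 210.64814815] [0.54460175 0.0833017  0.1805    ]
handle [ 0.52323272 -0.0343051   0.134     ]
[251.9, 194.8, 58.2, 50.9] 0.57
pad [282 186] [277 179  15  15 191] [284.05759162 186.05759162] [0.54729167 0.08054918 0.1805    ]
handle [ 0.5159706  -0.02488185  0.134     ]
[266.4, 168.5, 48.3, 38.0] 0.86
```

View pics/mill.png

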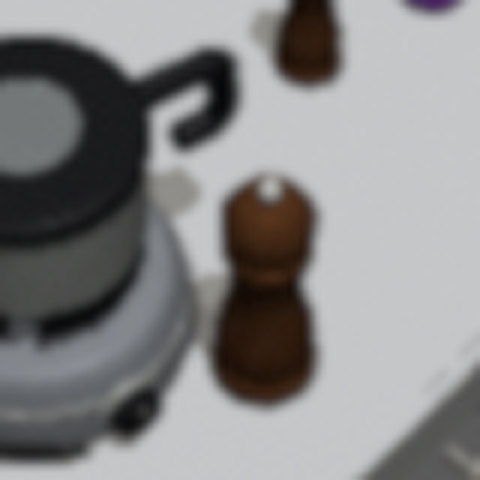

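The crop shows the large dark brown mill with its steel knob at about (315,221), foot bottom at row 257, next to the base. That confirms the choice. I'll refine it from colour masks and knob rays.

```bash
python3 - <<'E'
from h import *
cs=[bot.camera("scene"),bot.camera("top")]
V=[]
for c,kx in zip(cs,[(315,221),(301,214)]):
    g=cv2.cvtColor(c["img"],cv2.COLOR_RGB2HSV); b=cv2.cvtColor(c["img"],cv2.COLOR_RGB2GRAY)
    w=b[kx[1]-3:kx[1]+4,kx[0]-3:kx[0]+4]; i=np.unravel_index(w.argmax(),w.shape); k=(kx[0]-3+i[1],kx[1]-3+i[0])
    print("knob",k,w.max(),ray(c,k,.16))
    p=proj(c,[.447,.02,.1]).round().astype(int)
    m=((b<110)&(g[:,:,1]>70)&(g[:,:,0]<25)).astype(np.uint8); m=cv2.morphologyEx(m,cv2.MORPH_CLOSE,np.ones((3,3)))
    n,lab,st,ce=cv2.connectedComponentsWithStats(m,connectivity=4); q=lab[p[1]-2:p[1]+3,p[0]-2:p[0]+3]; j=np.bincount(q[q>0]).argmax()
    print(st[j],ce[j]); V.append((c,lab==j))
    print(fit(V[-1:],MILL,[.447,.02]))
print(fit(V,MILL,[.447,.02]))
E
```

```text
knob (np.int64(318), np.int64(218)) 191 [0.44088828 0.00192932 0.16      ]
[306 221  16  36 433] [313.80369515 239.1408776 ]
(array([0.44476964, 0.01127299]), np.float64(0.6027713625866051))
knob (np.int64(300), np.int64(214)) 224 [0.44144464 0.01663468 0.16      ]
[296 209  11  11  87] [301.12643678 214.24137931]
(array([0.44753558, 0.01989636]), np.float64(1.1149425287356323))
(array([0.44182068, 0.01947449]), np.float64(1.7546123012396804))
```

Request:
{"api": "apply_moves", "payload": {
  "commands": [0.012,0.04,0.002,-2,-1,0.014,0.04,0.002,-2,-1,0.014,0.038,0.002,-2,-1,0.014,0.038,0.002,-2,-1,0.014,0.038,0,-2,-1,0.014,0.038,0,-2,-1,0.014,0.038,0,-2,-1,0.014,0.038,0,-2,-1,0.014,0.038,0,-1.4,-1,0.014,0.038,0,0,-1]
}}

```text
time: 2.63
tool_pos: [0.3249, -0.2113, 0.2585]
tcp_rot: [0.0, 1.0, -0.001, 0.0]
ft_force: [1.2, 0.0, 0.5]
grip_width: 0.997
grasp_force: 0.0
```

```bash
python3 - <<'E'
from h import *
c=bot.camera("scene"); t=bot.camera("top")
print("knob",ray(c,(315,220.5),.162),ray(t,(300.3,214.3),.162))
b=c["img"].astype(int); 
print("widths: head row 227, body row 247")
for r in (226,230,246,250): print(r,b[r,300:328].sum(1)//3)
print("t"); 
for r in (211,214,217): print(r,t["img"][r,290:315].astype(int).sum(1)//3)
for z,r in((0,0),(.03,0),(.137,0)):
  for x,y in((.442,.018),(.45,.015)): print((x,y,z),proj(c,[x,y,z]),proj(t,[x,y,z]))
E
```

```text
knob [0.44010555 0.01585393 0.162     ] [0.44025048 0.01536129 0.162     ]
widths: head row 227, body row 247
226 [204 211 213 214 212 198 152  82  44  43  47  52  55  58  61  60  58  56
  53  49  47  60 109 170 206 214 214 215]
230 [171 203 213 214 215 205 165  91  36  33  35  39  44  45  45  45  45  44
  42  40  40  80 151 200 213 214 214 214]
246 [ 98  98 117 129 121  92  51  28  26  28  27  28  31  34  35  34  34  32
  32  30  31  68 136 189 211 214 215 214]
250 [147 191 209 202 163  94  39  20  18  21  23  29  30  30  31  30  30  28
  28  26  29  56 115 174 206 213 214 214]
t
211 [233 233 233 234 222 166  87  54  58  64  66  65  65  61  53  45  51 117
 202 235 233 231 230 231 230]
214 [230 231 233 232 176  83  54  63 105 190 222 175  99  70  65  55  40  69
 158 218 233 231 230 230 230]
217 [230 230 231 232 212 152  85  59  62  68  70  71  69  66  58  47  52 114
 198 233 232 231 231 230 230]
(0.442, 0.018, 0) [313.70379428 250.55651753] [301.01779094 214.95536449]
(0.45, 0.015, 0) [312.52661031 248.55782969] [301.76942757 213.10548611]
(0.442, 0.018, 0.03) [313.75938713 245.43340956] [300.78101837 214.76322629]
(0.45, 0.015, 0.03) [312.56139858 243.41826883] [301.54557586 212.88178949]
(0.442, 0.018, 0.137) [313.9746371  225.59724926] [299.86631136 214.02095213]
(0.45, 0.015, 0.137) [312.69605431 223.52445614] [300.68080711 212.01761992]
```

Request:
{"api": "apply_moves", "payload": {
  "commands": [0.015,0.03,0,0,-1,0.015,0.03,0,0,-1,0.015,0.03,0,0,-1,0.015,0.03,0,0,-1,0.015,0.03,0,0,-1,0.015,0.03,0,0,-1,0.015,0.03,0,0,-1,0.011,0.018,0,0,-1,0,0,0,0,-1,0,0,0,0,-1]
}}

```text
time: 3.57
tool_pos: [0.441, 0.0157, 0.2582]
tcp_rot: [-0.0, 1.0, 0.001, 0.0]
ft_force: [-0.4, -1.3, -0.5]
grip_width: 1.001
grasp_force: 0.0
```

```bash
python3 - <<'E'
from h import *
c=bot.camera("scene"); save(c,"pre.png",(230,130,150,140),5)
E
```

```text
(no output)
```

View pics/pre.png

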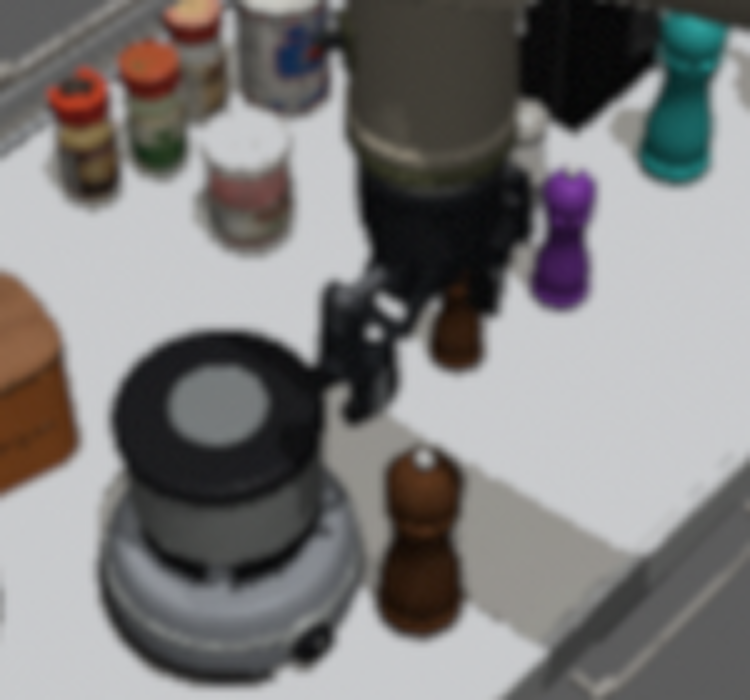

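The picture shows the open gripper over the mill, with fingers at crop (355,360) and (485,290) and the mill's head at (425,480) below them. I'll descend and grip gently.

Request:
{"api": "apply_moves", "payload": {
  "commands": [0,0,-0.03,0,-1,0,0,-0.03,0,-1,0,0,-0.03,0,-1,0,0,-0.02,0,-1,0,0,-0.012,0,-1,0,0,0,0,-1],
  "newtons": 30
}}

```text
time: 4.12
tool_pos: [0.4385, 0.013, 0.1337]
tcp_rot: [0.0, 1.0, -0.001, -0.002]
ft_force: [-0.2, -0.7, 0.9]
grip_width: 1.002
grasp_force: 0.0
```

Request:
{"api": "apply_moves", "payload": {
  "commands": [0,0,0,0,-0.3,0,0,0,0,0,0,0,0,0,0.3,0,0,0,0,0.5,0,0,0,0,1,0,0,0,0,1,0,0,0,0,1,0,0,0,0,1]
}}

```text
time: 4.78
tool_pos: [0.4419, 0.0148, 0.1377]
tcp_rot: [0.0, 1.0, 0.0, 0.002]
ft_force: [-0.6, 0.3, 6.8]
grip_width: 0.554
grasp_force: 30.7
```

Request:
{"api": "apply_moves", "payload": {
  "commands": [0,0,0.01,0,1,0,0,0.015,0,1,0,0,0.01,0,1,0,-0.01,0,0,1,0,-0.02,0,0,1,0,-0.025,0,0,1,0,-0.025,0,0,1,0,-0.025,0,0,1,0,-0.025,0,0,1,0,-0.025,0,0,1]
}}

```text
time: 5.62
tool_pos: [0.4399, -0.1423, 0.1708]
tcp_rot: [0.0, 1.0, -0.0, -0.0]
ft_force: [-0.1, 0.4, -3.1]
grip_width: 0.553
grasp_force: 32.0
```

Request:
{"api": "apply_moves", "payload": {
  "commands": [0,-0.02,0,0,1,0,-0.01,0,0,1,0,0,0,0,1,0,0,-0.01,0,1,0,0,-0.01,0,1,0,0,-0.006,0,1,0,0,-0.003,0,1,0,0,0,0,1,0,0,0,0,1]
}}

```text
time: 6.37
tool_pos: [0.4407, -0.1696, 0.142]
tcp_rot: [-0.0, 1.0, 0.001, -0.0]
ft_force: [1.1, -1.3, -3.9]
grip_width: 0.553
grasp_force: 32.0
```

```bash
python3 - <<'E'
from h import *
c=bot.camera("scene"); save(c,"mid.png",(230,130,150,140),5)
E
```

```text
(no output)
```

View pics/mid.png

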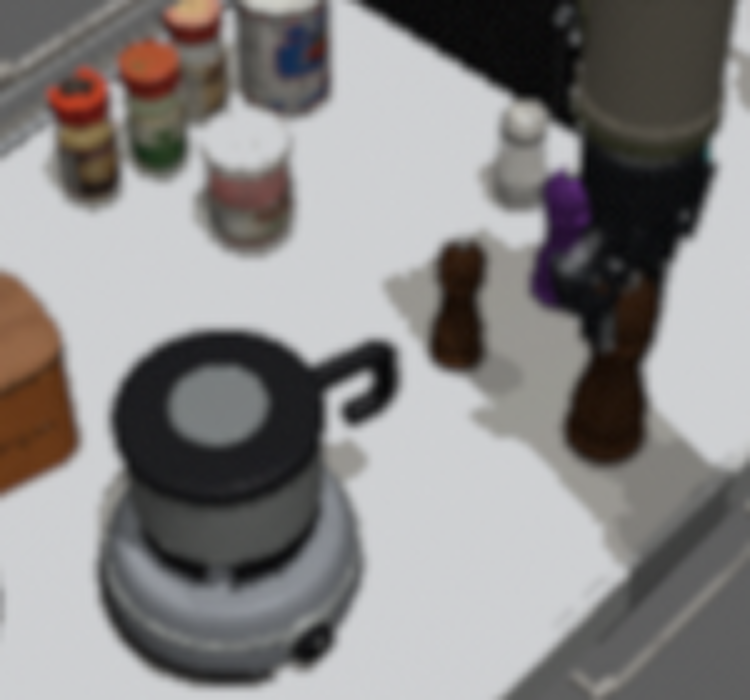

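The mill is in the gripper, just above the worktop at crop (605,430), and it may lean a little. I'll quantify that before setting it down.

```bash
python3 - <<'E'
from h import *
o=bot.get_obs(); x,y,z=o["tool_pos"]; print(o["tool_pos"])
c=bot.camera("scene"); t=bot.camera("top")
for n,k in(("scene",c),("top",t)):
    print(n,"upright predicted head/foot",proj(k,[x,y,z]),proj(k,[x,y,.005]))
    for m in bot.masks_of(k,"pepper_mill"): 
        r=np.array(m["region"]); ys,xs=np.nonzero(r); print(m["conf"],m["extent"],[ (int(q),xs[ys==q].min(),xs[ys==q].max()) for q in np.unique(ys)[-9::3]])
    for m in bot.mark_of(k,"pepper_mill"): print("mark",m["conf"],m["xy"],ray(k,m["xy"],.005))
b=c["img"].astype(int).sum(2)//3
for r in range(202,224,3): print(r,b[r,336:366])
E
```

```text
[ 0.44091985 -0.16982798  0.14236437]
scene upright predicted head/foot [354.38458292 189.87940923] [351.1228877  216.08923148]
0.81 [317.0, 176.9, 9.3, 26.7] [(196, np.int64(316), np.int64(326)), (199, np.int64(316), np.int64(327)), (202, np.int64(316), np.int64(326))]
0.78 [343.3, 186.2, 17.8, 36.2] [(214, np.int64(343), np.int64(358)), (217, np.int64(344), np.int64(358)), (220, np.int64(345), np.int64(357))]
0.64 [334.3, 165.8, 18.2, 28.9] [(183, np.int64(337), np.int64(339)), (186, np.int64(336), np.int64(340)), (189, np.int64(337), np.int64(340))]
mark 0.98 [351.9, 215.6] [ 0.44031769 -0.17329097  0.005     ]
mark 0.68 [340.1, 187.2] [ 0.55460892 -0.2443616   0.005     ]
mark 0.59 [322.0, 199.2] [ 0.5645856  -0.15726718  0.005     ]
top upright predicted head/foot [347.46794485 215.47020345] [344.95035727 216.29826088]
0.52 [395.4, 181.6, 19.9, 15.2] [(185, np.int64(396), np.int64(415)), (188, np.int64(396), np.int64(414)), (191, np.int64(397), np.int64(408))]
0.42 [338.2, 180.5, 12.7, 9.8] [(183, np.int64(340), np.int64(347)), (186, np.int64(338), np.int64(347)), (189, np.int64
[... 670 characters left out ...]
 18  19  20  21
  21  20  20  24  68 136 187 205 208 208 208 208]
211 [149 149 149 149 149 147 134 101  54  25  19  20  20  20  20  21  22  22
  21  19  20  21  48 103 156 189 203 207 208 208]
214 [149 149 149 149 147 137 106  57  22  15  17  18  19  19  22  21  20  18
  19  17  19  24  60 109 141 150 157 173 192 203]
217 [151 149 149 150 149 141 114  66  31  24  20  17  17  17  18  17  17  18
  18  18  19  28  57  98 127 139 144 146 146 150]
220 [190 171 156 150 150 149 143 126  96  60  36  26  23  26  24  24  24  24
  25  33  53  82 107 121 125 126 126 127 126 127]
223 [208 208 202 190 171 156 151 150 148 144 136 122 110 104  98  94  97 102
 111 118 122 125 126 126 126 126 126 126 126 126]
```

It stands upright: the predicted foot at (351,216) matches the mark at (352,216). I'll set it down and release.

Request:
{"api": "apply_moves", "payload": {
  "commands": [0,0,-0.002,0,1,0,0,-0.002,0,1,0,0,-0.001,0,1,0,0,0,0,1,0,0,0,0,1]
}}

```text
time: 7.13
tool_pos: [0.4413, -0.1702, 0.1379]
tcp_rot: [0.0, 1.0, 0.0, 0.001]
ft_force: [-1.3, 1.0, 4.5]
grip_width: 0.55
grasp_force: 32.6
```

Contact with the worktop, at the same height as at the grasp. Releasing.

Request:
{"api": "apply_moves", "payload": {
  "commands": [0,0,0,0,0.05,0,0,0,0,-0.2,0,0,0,0,-0.5,0,0,0,0,-1,0,0,0,0,-1,0,0,0,0,-1,0,0,0.01,0,-1,0,0,0.03,0,-1,0,0,0.035,0,-1,0,0,0.035,0,-1]
}}

```text
time: 7.97
tool_pos: [0.4402, -0.1698, 0.2489]
tcp_rot: [-0.0, 1.0, 0.0, -0.0]
ft_force: [0.5, -1.2, -0.4]
grip_width: 1.001
grasp_force: 0.0
```

```bash
python3 - <<'E'
from h import *
c=bot.camera("scene"); t=bot.camera("top"); print(bot.get_obs()["tool_pos"],bot.get_obs()["grip_width"])
for k in(c,t):
    print([(round(m["conf"],2),np.round(m["xy"],1),np.round(ray(k,m["xy"],0),3)) for m in bot.mark_of(k,"pepper_mill")])
    for n,z in(("bowl_handle",.134),("bowl_lid",.1805),("chopper_base",0)):
        print(n,[(round(m["conf"],2),np.round(ray(k,m["xy"],z),3)) for m in bot.mark_of(k,n)])
i=np.hstack([cv2.resize(c["img"][150:250,250:370],None,fx=3.3,fy=3.3,interpolation=2),cv2.resize(t["img"][160:260,260:380],None,fx=3.3,fy=3.3,interpolation=2)])
cv2.imwrite("pics/rel.png",i[:,:,::-1])
E
```

```text
[ 0.44353603 -0.17079119  0.25382975] 1.0032586955101792
[(0.72, array([347.6, 216.5]), array([ 0.451, -0.163,  0.   ])), (0.61, array([320.5, 199.4]), array([ 0.571, -0.156,  0.   ])), (0.49, array([341.5, 185.1]), array([ 0.56 , -0.259,  0.   ])), (0.43, array([365.3, 163.4]), array([ 0.566, -0.407,  0.   ]))]
bowl_handle [(0.83, array([ 0.525, -0.039,  0.134]))]
bowl_lid [(0.89, array([0.547, 0.082, 0.18 ])), (0.42, array([0.488, 0.136, 0.18 ]))]
chopper_base [(0.95, array([0.554, 0.07 , 0.   ])), (0.62, array([0.599, 0.053, 0.   ])), (0.54, array([0.405, 0.297, 0.   ]))]
[(0.61, array([343.6, 188.9]), array([ 0.559, -0.162,  0.   ])), (0.6, array([402.4, 188.4]), array([ 0.567, -0.415,  0.   ])), (0.52, array([363.3, 189.9]), array([ 0.556, -0.247,  0.   ]))]
bowl_handle [(0.69, array([ 0.523, -0.018,  0.134]))]
bowl_lid [(0.67, array([0.54 , 0.078, 0.181]))]
chopper_base [(0.84, array([0.557, 0.087, 0.   ]))]
```

View pics/rel.png

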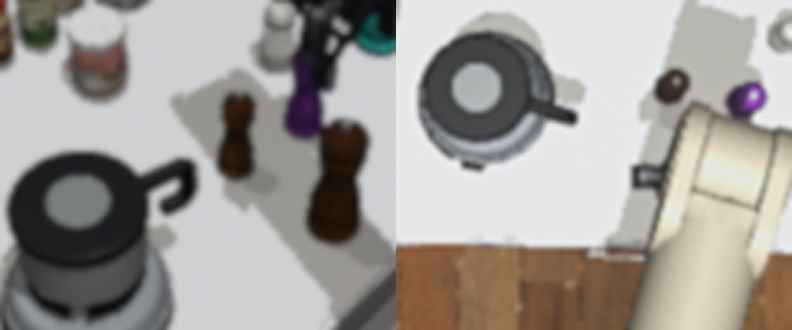

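The mill stands upright at about scene (351,217), free of the gripper. In the top view the handle runs from (300,191) to (314,196). Next I'll measure the handle's direction.

```bash
python3 - <<'E'
from h import *
c=bot.camera("scene"); t=bot.camera("top")
A=np.array([.546,.082])
def score(v):   # model: bowl centre, handle angle; compare dark pixels in both views
    x,y,a=v; s=0; u=np.array([np.cos(a),np.sin(a),0])
    for k,d in D:
        im=np.zeros((400,640),np.uint8); o=np.array([x,y,0])
        P=[o+u*.06+[0,0,.158],o+u*.109+[0,0,.158],o+u*.115+[0,0,.152],o+u*.115+[0,0,.112],o+u*.109+[0,0,.108],o+u*.06+[0,0,.108]]
        w=18/1000*np.array(k["intrinsics"])[0][0]/np.linalg.norm(np.array(k["R"])@o+k["t"])
        im=cv2.resize(im,None,fx=4,fy=4)
        for p,q in zip(P[:-1],P[1:]): cv2.line(im,tuple((proj(k,p)*4+2).round().astype(int).tolist()),tuple((proj(k,q)*4+2).round().astype(int).tolist()),1,max(1,int(w*4)))
        hl=[proj(k,o+[r*np.cos(b),r*np.sin(b),z]) for b in np.linspace(0,6.28,40) for z,r in((.074,.057),(.1,.06),(.165,.0645),(.181,.0645))]
        cv2.fillConvexPoly(im,cv2.convexHull((np.array(hl)*4+2).round().astype(np.int32)),1)
        cv2.fillConvexPoly
        f=cv2.resize(im.astype(np.float32),(640,400),interpolation=cv2.INTER_AREA)
        W=np.zeros((400,640),bool); e=proj(k,[.523,-.025,.134]).astype(int); W[e[1]-22:e[1]+14,e[0]-25:e[0]+14]=1
        s+=np.abs(f-d)[W].sum()
    return s
D=[]
for k in(c,t):
    g=cv2.cvtColor(k["img"],cv2.COLOR_RGB2GRAY).astype(float); D.append((k,np.clip((165-g)/125,0,1)))
best=min(((score((x,y,np.deg2rad(a))),x,y,a) for x in np.arange(.538,.555,.004) for y in np.arange(.074,.091,.004) for a in range(240,272,2)))
print(best)
r=minimize(score,[best[1],best[2],np.deg2rad(best[3])],method="Nelder-Mead",options=dict(initial_simplex=np.array([best[1],best[2],np.deg2rad(best[3])])+[[0,0,0],[.004,0,0],[0,.004,0],[0,0,.04]]))
x,y,a=r.x; print(x,y,np.rad2deg(a),r.fun,"grip",x+.115*np.cos(a),y+.115*np.sin(a))
E
```

```text
(np.float64(407.9855), np.float64(0.55), np.float64(0.08600000000000001), 254)
0.5498455203341864 0.08384458688227595 254.2005333557171 397.20300000000003 grip 0.5185343219932628 -0.02681077384848729
```

Request:
{"api": "apply_moves", "payload": {
  "commands": [0.007,0.012,0,7,-1,0.01,0.019,0,7,-1,0.01,0.019,0,7,-1,0.01,0.019,0,7,-1,0.01,0.019,0,7,-1,0.01,0.019,0,7,-1,0.01,0.019,0,7,-1,0.01,0.017,0,7,-1,0,0,0,7,-1,0,0,0,7,-1]
}}

```text
time: 9.4
tool_pos: [0.518, -0.0254, 0.2469]
tcp_rot: [-0.001, 0.816, 0.577, 0.0]
ft_force: [0.6, -0.3, 0.5]
grip_width: 1.0
grasp_force: 0.0
```

Request:
{"api": "apply_moves", "payload": {
  "commands": [0,0,0,5,-1,0,0,-0.02,0,-1,0,0,-0.02,0,-1,0,0,-0.02,0,-0.5,0,0,0,0,-0.3,0,0,0,0,-0.3]
}}

```text
time: 9.9
tool_pos: [0.517, -0.0272, 0.1866]
tcp_rot: [-0.001, 0.793, 0.609, -0.001]
ft_force: [-0.2, 0.2, 1.3]
grip_width: 0.654
grasp_force: 0.0
```

```bash
python3 - <<'E'
from h import *
c=bot.camera("scene"); t=bot.camera("top"); o=bot.get_obs(); print(o["time"],o["tool_pos"],o["tcp_rot"],o["grip_width"],o["q"])
i=np.hstack([cv2.resize(c["img"][140:260,250:350],None,fx=4,fy=4,interpolation=2),cv2.resize(t["img"][140:260,250:350],None,fx=4,fy=4,interpolation=2)])
cv2.imwrite("pics/han.png",i[:,:,::-1])
E
```

```text
10.0 [ 0.51828901 -0.0270573   0.18836924] [2.69825592e-04 7.93277518e-01 6.08859954e-01 5.11638525e-04] 0.6491771705230602 [ 0.61536617  0.27240178 -0.73339479  1.72529132  0.19312683  1.21665263
 -0.42844112]
```

View pics/han.png

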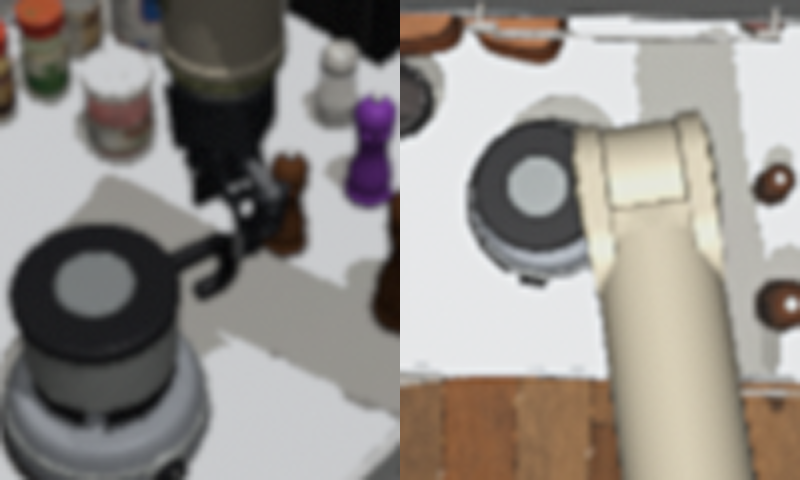

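The near finger (crop (255,235)) and the far finger ((205,185)) straddle the handle at (228,255). I'll descend slowly, watching the force.

Request:
{"api": "apply_moves", "payload": {
  "commands": [0,0,-0.01,0,-0.3,0,0,-0.01,0,-0.3,0,0,-0.008,0,-0.3,0,0,0,0,-0.3]
}}

```text
time: 10.33
tool_pos: [0.5165, -0.0274, 0.1571]
tcp_rot: [-0.001, 0.793, 0.609, -0.001]
ft_force: [0.3, 0.2, -0.3]
grip_width: 0.651
grasp_force: 0.0
```

Request:
{"api": "apply_moves", "payload": {
  "commands": [0,0,-0.008,0,-0.3,0,0,-0.008,0,-0.3,0,0,-0.004,0,-0.3,0,0,0,0,-0.2,0,0,0,0,0,0,0,0,0,0]
}}

```text
time: 10.83
tool_pos: [0.5179, -0.0271, 0.1395]
tcp_rot: [0.0, 0.793, 0.609, 0.0]
ft_force: [0.4, -0.0, 0.6]
grip_width: 0.498
grasp_force: 0.0
```

```bash
python3 - <<'E'
from h import *
c=bot.camera("scene"); o=bot.get_obs(); print(o["time"],o["tool_pos"],o["ft_force"],o["grip_width"])
save(c,"han2.png",(250,140,100,120),5)
E
```

```text
10.8833 [ 0.51800432 -0.02716591  0.13960501] [ 0.92431888  0.37648757 -0.04143984] 0.4975173072316604
```

View pics/han2.png

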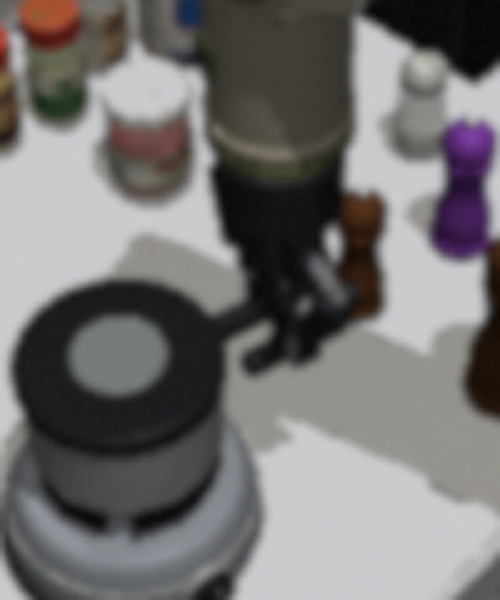

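The bar sits between the fingers at crop (290,330), with the gripper body clear of the lid. I'll turn clockwise along the arc, pushing loosely.

Request:
{"api": "apply_moves", "payload": {
  "commands": [-0.004,0.0012,0,-2,0,-0.004,0.0012,0,-2,0,-0.0037,0.0015,0,-2,0,-0.0037,0.0015,0,-2,0,-0.0037,0.0016,0,-2,0,-0.0037,0.0016,0,-2,0,-0.0035,0.002,0,-2,0,-0.0035,0.002,0,-2,0,-0.0033,0.0021,0,-2,0,-0.0033,0.0021,0,-2,0]
}}

```text
time: 11.72
tool_pos: [0.4816, -0.0104, 0.1397]
tcp_rot: [0.0, 0.887, 0.461, 0.001]
ft_force: [1.8, -0.2, -0.0]
grip_width: 0.503
grasp_force: 0.4
```

```bash
cat > st.py <<'E'
from h import *
c=bot.camera("scene"); t=bot.camera("top"); o=bot.get_obs(); p=o["tool_pos"]
print(round(o["time"],2),np.round(p,4),"rel ang",np.rad2deg(np.arctan2(p[1]-.083,p[0]-.547))%360,np.round(o["ft_force"],1),np.round(o["wrist_torque"],2),o["grip_width"])
for k in(c,t):
    g=cv2.cvtColor(k["img"],cv2.COLOR_RGB2GRAY); q=proj(k,[.546,.082,.178]).round().astype(int)
    m=((g>95)&(g<190)).astype(np.uint8); n,l,s,ce=cv2.connectedComponentsWithStats(m,connectivity=4); j=l[q[1],q[0]]
    print("pad px",np.round(ce[j],2),s[j][2:],end=" ")
    for m in bot.mark_of(k,"bowl_handle")[:1]:
        X=ray(k,m["xy"],.131); print("handle",round(m["conf"],2),np.round(X[:2],3),"ang",np.rad2deg(np.arctan2(X[1]-.083,X[0]-.547))%360,end="")
    print()
E
python3 st.py
```

```text
11.82 [ 0.4813 -0.0102  0.1397] rel ang 234.8178723545854 [ 0.1 -0.4 -0.8] [-0.03  0.01 -0.  ] 0.5012609837941675
pad px [273.42 211.05] [ 18  15 219] handle 0.79 [ 0.505 -0.03 ] ang 249.54232214342812
pad px [342.83 283.73] [  408   241 26539] handle 0.65 [0.52 0.31] ang 96.8702504198927
```

Request:
{"api": "apply_moves", "payload": {
  "commands": [-0.0032,0.0024,0,-2,0,-0.0032,0.0024,0,-2,0,-0.003,0.0026,0,-2,0,-0.003,0.0026,0,-2,0,-0.0028,0.0028,0,-2,0,-0.0028,0.0028,0,-2,0,-0.0026,0.003,0,-2,0,-0.0026,0.003,0,-2,0]
}}

```text
time: 12.58
tool_pos: [0.4585, 0.011, 0.1395]
tcp_rot: [0.0, 0.943, 0.333, 0.0]
ft_force: [1.0, -0.0, -0.7]
grip_width: 0.498
grasp_force: 0.5
```

```bash
python3 st.py
```

```text
12.68 [0.4582 0.0115 0.1395] rel ang 218.85410357290408 [ 0.5 -0.7 -0.7] [ 0.01  0.03 -0.  ] 0.4998128846046018
pad px [273.23 211.02] [ 19  15 224] handle 0.89 [0.476 0.004] ang 227.9414023202973
pad px [341.68 285.14] [  406   236 26477]
```

Request:
{"api": "apply_moves", "payload": {
  "commands": [-0.0012,0.0016,0,-1,0,-0.0012,0.0016,0,-1,0,-0.0012,0.0016,0,-1,0,-0.0012,0.0016,0,-1,0,0,0,0,0,0]
}}

```text
time: 13.2
tool_pos: [0.453, 0.018, 0.1392]
tcp_rot: [-0.0, 0.954, 0.3, -0.0]
ft_force: [0.4, 0.2, -0.8]
grip_width: 0.499
grasp_force: 0.0
```

```bash
python3 st.py
```

```text
13.3 [0.4531 0.0178 0.1392] rel ang 214.80105050430808 [ 0.2  0.8 -1. ] [-0.01  0.02 -0.01] 0.5032539471408374
pad px [273.12 211.  ] [ 19  15 223] handle 0.81 [0.468 0.004] ang 224.97834334846638
pad px [341.32 285.48] [  407   236 26346] handle 0.36 [0.547 0.093] ang 91.20756197013542
```

Request:
{"api": "apply_moves", "payload": {
  "commands": [-0.0011,0.0016,0,-1,0,-0.0011,0.0016,0,-1,0,-0.0011,0.0016,0,-1,0,-0.0011,0.0017,0,-1,0,0,0,0,0,0]
}}

```text
time: 13.82
tool_pos: [0.4486, 0.0246, 0.1392]
tcp_rot: [-0.0, 0.964, 0.267, -0.0]
ft_force: [-0.5, -0.1, -0.8]
grip_width: 0.502
grasp_force: 0.0
```

```bash
python3 st.py
```

```text
13.92 [0.4488 0.0243 0.1393] rel ang 210.85701395665268 [-0.9 -0.  -0.5] [-0.    0.01 -0.02] 0.5020451527388644
pad px [273.89 211.92] [ 19  15 215] handle 0.87 [0.453 0.011] ang 217.39601453152872
pad px [283.76 187.4 ] [ 15  16 188] handle 0.65 [0.425 0.4  ] ang 111.11289704459637
```

The pad shifted by about 1 px, so the dip has begun. I'll continue gently.

Request:
{"api": "apply_moves", "payload": {
  "commands": [-0.001,0.0017,0,-1,0,-0.001,0.0017,0,-1,0,-0.001,0.0017,0,-1,0,0,0,0,0,0]
}}

```text
time: 14.35
tool_pos: [0.4457, 0.0298, 0.1392]
tcp_rot: [-0.0, 0.97, 0.241, -0.0]
ft_force: [0.4, -1.1, -0.5]
grip_width: 0.498
grasp_force: 0.0
```

```bash
python3 st.py
```

```text
14.45 [0.4459 0.0294 0.1393] rel ang 207.92191551221902 [ 0.1 -0.1  0.6] [ 0.01  0.05 -0.03] 0.5020318400829527
pad px [275.78 214.36] [ 18  15 199] handle 0.62 [0.435 0.029] ang 205.92075873767672
pad px [283.15 187.77] [ 5  7 26]
```

Request:
{"api": "apply_moves", "payload": {
  "commands": [-0.001,0.0017,0,-1,0,-0.001,0.0017,0,-1,0,0,0,0,0,0]
}}

```text
time: 14.8
tool_pos: [0.4437, 0.033, 0.1393]
tcp_rot: [-0.0, 0.975, 0.224, 0.0]
ft_force: [0.3, -0.8, -0.1]
grip_width: 0.498
grasp_force: 0.0
```

```bash
python3 st.py
```

```text
14.9 [0.4439 0.0327 0.1393] rel ang 205.9792951405627 [-0.2  0.2  0. ] [-0.01 -0.    0.  ] 0.49806368307999205
pad px [273.82 213.85] [ 18  14 172] handle 0.9 [0.444 0.031] ang 206.99174414181718
pad px [283.77 186.87] [ 15  15 173]
```

```bash
python3 - <<'E'
from h import *
c=bot.camera("scene"); t=bot.camera("top")
i=np.hstack([cv2.resize(c["img"][170:270,230:330],None,fx=5.5,fy=5.5,interpolation=2),cv2.resize(t["img"][150:250,260:305],None,fx=5.5,fy=5.5,interpolation=2)])
cv2.imwrite("pics/drop.png",i[:,:,::-1])
E
```

```text
(no output)
```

View pics/drop.png

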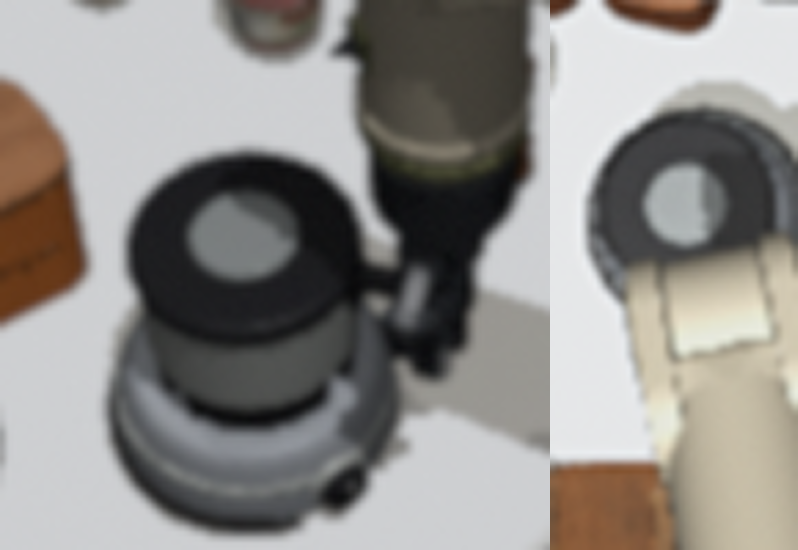

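The handle is between the fingers at crop (410,290). The arm's shadow falls on the lid pad, so I'll track the unshadowed lid rim against the first picture instead.

```bash
cat > rim.py <<'E'
from h import *
def sub(c,ref,box):
    x,y,w,h=box; f=4; up=lambda a:cv2.resize(a,None,fx=f,fy=f,interpolation=cv2.INTER_CUBIC)
    T=up(ref[y:y+h,x:x+w]); S=up(c[y-5:y+h+5,x-5:x+w+5]); r=cv2.matchTemplate(S,T,cv2.TM_CCOEFF_NORMED); _,v,_,l=cv2.minMaxLoc(r)
    return (l[0]/f-5,l[1]/f-5,round(v,3))
g=lambda a:cv2.cvtColor(a,cv2.COLOR_BGR2GRAY)
c=bot.camera("scene"); t=bot.camera("top"); o=bot.get_obs()
C=g(c["img"][:,:,::-1].copy());T=g(t["img"][:,:,::-1].copy());R=g(cv2.imread("pics/scene0.png"));Q=g(cv2.imread("pics/top0.png"))
print("lid left  ",sub(C,R,(249,204,14,22)),"lid back",sub(C,R,(262,194,16,8)),"lower edge front",sub(C,R,(258,222,22,12)),"base (fixed)",sub(C,R,(246,245,22,18)))
print("top lid left",sub(T,Q,(264,176,8,20)),"top lid back",sub(T,Q,(274,165,18,8)))
print("expected 7mm level",proj(c,[.546,.082,.174])-proj(c,[.546,.082,.181]),"12mm",proj(c,[.546,.082,.169])-proj(c,[.546,.082,.181]))
print(round(o["time"],2),np.round(o["tool_pos"],4),np.round(o["ft_force"],1))
E
python3 rim.py
```

```text
lid left   (0.75, 1.75, 0.999) lid back (1.0, 1.75, 0.997) lower edge front (1.0, 1.75, 0.995) base (fixed) (0.0, 0.0, 0.998)
top lid left (0.0, 0.0, 0.998) top lid back (0.25, 0.0, 0.994)
expected 7mm level [0.16518554 1.47000804] 12mm [0.28228291 2.51207314]
15.2 [0.4439 0.0325 0.1392] [-0.2  0.3  0.3]
```

The rim dropped level by about 7 mm. I'll nudge a bit more to confirm the lugs stop it.

Request:
{"api": "apply_moves", "payload": {
  "commands": [-0.0009,0.0017,0,-1,0,0,0,0,0,0,-0.0009,0.0017,0,-1,0,0,0,0,0,0]
}}

```text
time: 15.53
tool_pos: [0.442, 0.0362, 0.1392]
tcp_rot: [-0.0, 0.978, 0.207, 0.0]
ft_force: [0.4, 0.4, -0.3]
grip_width: 0.503
grasp_force: 0.3
```

```bash
python3 rim.py
```

```text
lid left   (0.75, 1.75, 0.999) lid back (1.0, 1.75, 0.998) lower edge front (1.0, 1.75, 0.995) base (fixed) (0.0, 0.0, 0.998)
top lid left (0.0, 0.0, 0.998) top lid back (0.25, 0.0, 0.994)
expected 7mm level [0.16518554 1.47000804] 12mm [0.28228291 2.51207314]
15.63 [0.4421 0.0361 0.1393] [ 0.6 -0.   0.5]
```

Request:
{"api": "apply_moves", "payload": {
  "commands": [-0.0009,0.0018,0,-1,0,0,0,0,0,0,-0.0009,0.0018,0,-1,0,0,0,0,0,0]
}}

```text
time: 15.97
tool_pos: [0.4405, 0.0397, 0.1394]
tcp_rot: [0.0, 0.982, 0.19, 0.0]
ft_force: [1.6, -1.3, 0.0]
grip_width: 0.497
grasp_force: 1.1
```

```bash
python3 rim.py
```

```text
lid left   (0.5, 2.0, 0.998) lid back (1.0, 1.75, 0.997) lower edge front (0.75, 2.0, 0.994) base (fixed) (0.0, 0.0, 0.997)
top lid left (0.0, 0.0, 0.999) top lid back (0.25, 0.0, 0.994)
expected 7mm level [0.16518554 1.47000804] 12mm [0.28228291 2.51207314]
16.07 [0.4405 0.0396 0.1394] [ 1.9 -0.9 -0.4]
```

Request:
{"api": "apply_moves", "payload": {
  "commands": [-0.0008,0.0018,0,-1,0,0,0,0,0,0,0,0,0,0,0]
}}

```text
time: 16.32
tool_pos: [0.4401, 0.0409, 0.1395]
tcp_rot: [0.0, 0.983, 0.182, 0.001]
ft_force: [4.0, -3.9, -0.5]
grip_width: 0.496
grasp_force: 2.2
```

```bash
python3 rim.py
```

```text
lid left   (0.5, 2.0, 0.999) lid back (0.5, 2.0, 0.997) lower edge front (0.5, 2.5, 0.989) base (fixed) (0.0, 0.0, 0.997)
top lid left (0.0, 0.0, 0.999) top lid back (0.0, 0.0, 0.994)
expected 7mm level [0.16518554 1.47000804] 12mm [0.28228291 2.51207314]
16.42 [0.4401 0.0409 0.1394] [ 5.2 -3.4 -0.5]
```

The lugs now give a hard stop (about 6 N, no more motion). I'll back off and rise clear.

Request:
{"api": "apply_moves", "payload": {
  "commands": [0.002,-0.004,0,2,0,0.002,-0.004,0,2,0,0,0,0,0,-0.2,0,0,0.015,0,-0.2,0,0,0.03,0,-0.2,0,0,0.035,0,-0.2,0,0,0.03,0,0.5,0.02,0.01,0,0,1,0.03,0.015,0,0,1,0.03,0.015,0,0,1]
}}

```text
time: 17.25
tool_pos: [0.5244, 0.0737, 0.2503]
tcp_rot: [0.001, 0.977, 0.215, 0.001]
ft_force: [0.2, -0.3, 1.9]
grip_width: 0.038
grasp_force: 0.0
```

Request:
{"api": "apply_moves", "payload": {
  "commands": [0.022,0.009,0,0,1,0,0,0,0,1,0,0,0,0,1]
}}

```text
time: 17.5
tool_pos: [0.5454, 0.0838, 0.2482]
tcp_rot: [-0.001, 0.976, 0.217, -0.001]
ft_force: [-0.9, -0.2, -0.6]
grip_width: -0.001
grasp_force: 0.0
```

```bash
python3 rim.py
```

```text
lid left   (0.5, 2.0, 0.988) lid back (-4.25, 4.0, 0.749) lower edge front (0.5, 1.75, 0.993) base (fixed) (0.0, 0.0, 0.996)
top lid left (3.5, -5.0, 0.354) top lid back (-4.0, 5.0, 0.536)
expected 7mm level [0.16518554 1.47000804] 12mm [0.28228291 2.51207314]
17.6 [0.5446 0.0826 0.2489] [-0.2  0.4  0.1]
```

Request:
{"api": "apply_moves", "payload": {
  "commands": [0,0,-0.015,0,1,0,0,-0.02,0,1,0,0,-0.012,0,1,0,0,-0.004,0,1,0,0,-0.002,0,1,0,0,-0.002,0,1,0,0,0,0,1]
}}

```text
time: 18.18
tool_pos: [0.5457, 0.0824, 0.1948]
tcp_rot: [0.0, 0.976, 0.216, 0.0]
ft_force: [1.1, 0.4, 1.6]
grip_width: -0.002
grasp_force: 0.0
```

Request:
{"api": "apply_moves", "payload": {
  "commands": [0,0,-0.001,0,1,0,0,-0.001,0,1,0,0,0,0,1]
}}

```text
time: 18.43
tool_pos: [0.5456, 0.0824, 0.1925]
tcp_rot: [0.0, 0.976, 0.216, 0.0]
ft_force: [0.8, -0.5, 0.1]
grip_width: 0.002
grasp_force: 0.0
```

Request:
{"api": "apply_moves", "payload": {
  "commands": [0,0,-0.001,0,1,0,0,-0.001,0,1,0,0,0,0,1]
}}

```text
time: 18.68
tool_pos: [0.5458, 0.0825, 0.1908]
tcp_rot: [0.0, 0.976, 0.217, 0.0]
ft_force: [0.0, -0.3, 4.0]
grip_width: 0.001
grasp_force: 2.0
```

Contact at about 0.1915, which matches the bowl at 67 mm. Pressing on.

Request:
{"api": "apply_moves", "payload": {
  "commands": [0,0,-0.001,0,1,0,0,-0.001,0,1,0,0,0,0,1]
}}

```text
time: 18.93
tool_pos: [0.5458, 0.0825, 0.1887]
tcp_rot: [0.0, 0.976, 0.217, 0.0]
ft_force: [-0.6, 0.0, 3.6]
grip_width: -0.0
grasp_force: 2.0
```

Request:
{"api": "apply_moves", "payload": {
  "commands": [0,0,-0.001,0,1,0,0,-0.001,0,1,0,0,0,0,1]
}}

```text
time: 19.18
tool_pos: [0.5458, 0.0825, 0.1876]
tcp_rot: [0.0, 0.976, 0.216, 0.001]
ft_force: [-5.0, -1.4, 13.5]
grip_width: 0.001
grasp_force: 6.3
```

Request:
{"api": "apply_moves", "payload": {
  "commands": [0,0,-0.001,0,1,0,0,0,0,1]
}}

```text
time: 19.35
tool_pos: [0.5458, 0.0825, 0.1876]
tcp_rot: [0.001, 0.976, 0.216, 0.001]
ft_force: [-8.4, -2.6, 20.0]
grip_width: 0.002
grasp_force: 10.2
```

Hard stop at 0.1876, against 0.1875 expected for home. I'll release, retreat and check.

Request:
{"api": "apply_moves", "payload": {
  "commands": [0,0,0.003,0,1,0,0,0.006,0,1,0,0,0.03,0,1,0,0,0.04,0,1,0,0,0.03,0,1,-0.01,-0.035,0,0,1,-0.01,-0.04,0,0,1,-0.01,-0.04,0,0,1,-0.01,-0.04,0,0,1,-0.01,-0.04,0,0,1]
}}

```text
time: 20.18
tool_pos: [0.4946, -0.1142, 0.2944]
tcp_rot: [0.0, 0.976, 0.217, 0.0]
ft_force: [0.6, -1.0, 0.5]
grip_width: 0.001
grasp_force: 0.0
```

Request:
{"api": "apply_moves", "payload": {
  "commands": [-0.01,-0.04,0,0,1,-0.01,-0.04,0,0,1,0,-0.04,0,0,1,0,-0.04,0,0,1,0,-0.04,0,0,1,0,0,0,0,1]
}}

```text
time: 20.68
tool_pos: [0.4721, -0.3223, 0.2926]
tcp_rot: [0.001, 0.978, 0.211, -0.002]
ft_force: [-1.6, -0.8, -0.6]
grip_width: -0.001
grasp_force: 0.0
```

```bash
python3 rim.py; python3 st.py; python3 - <<'E'
from h import *
c=bot.camera("scene"); t=bot.camera("top")
a=cv2.resize(c["img"][130:270,230:380],None,fx=3,fy=3,interpolation=2);b=cv2.resize(t["img"][140:260,250:365],None,fx=3,fy=3,interpolation=2)
i=np.zeros((420,795,3),np.uint8);i[:,:450]=a;i[:360,450:]=b; cv2.imwrite("pics/end.png",i[:,:,::-1])
E
```

```text
lid left   (0.5, 2.75, 0.997) lid back (1.0, 2.75, 0.998) lower edge front (0.75, 2.75, 0.993) base (fixed) (0.25, 0.5, 0.991)
top lid left (0.0, 0.0, 0.998) top lid back (0.25, 0.0, 0.993)
expected 7mm level [0.16518554 1.47000804] 12mm [0.28228291 2.51207314]
20.78 [ 0.4747 -0.3147  0.2933] [ 0.5  1.3 -0.1]
20.88 [ 0.4759 -0.3116  0.2941] rel ang 259.78378955127846 [ 0.7  1.1 -0.2] [ 0.04 -0.03 -0.02] -0.00044467159361381137
pad px [273.73 213.48] [ 19  15 216] handle 0.7 [0.346 0.325] ang 129.77132502623002
pad px [284.13 186.76] [ 15  15 187] handle 0.91 [0.442 0.028] ang 207.64299171319618
```

View pics/end.png

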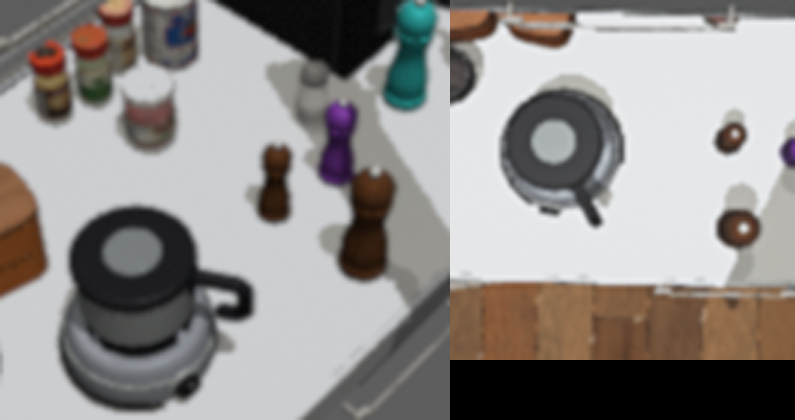

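The final view shows the bowl level and down: the rim has dropped 2.75 px, and 12 mm would give 2.5. The handle has been turned to the front right, the mill stands upright at crop (365,240) well clear, and nothing else has moved.

```bash
python3 -c "
from bench import bot
print(bot.job_done())"
```

```text
the job is handed in; nothing more can be done
None
```

The job is handed in at about 21 s: the pepper mill stands upright well clear of the chopper, and the bowl was turned clockwise until it dropped over the lugs, then pressed down to its stop, fully home.

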